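Check the chilled rolling pin with a contact thermometer

ROBOT

A 6-joint arm with a two-finger parallel gripper is mounted at the origin on a cart in front of the work surface, level with it; the furniture and walls round the work are solid. World frame = base frame: x ahead of the robot, y to its left, z up, the work surface at z = 0. Lengths are in m, angles in rad, forces in N, time in s.
With the tool pointing down it reaches from about 0.225 to 0.875 m from the base axis. Payload 3.4 kg.
Tool frame: the origin (TCP) lies at the very end of the fingers, on their centre line; the grasp point (between the pads) lies 19 mm behind it; z points along the fingers, y is the line along which they close (so a half turn about z gives the same grasp; the last joint's range is limited). The gripper opens to 85 mm and grips with 20 to 120 N. Pads are 22 mm wide; open, the fingers measure 114 mm over their backs; the gripper's body (76 mm by 85 mm) begins 54 mm behind the grasp point. The pads swing forward as they close: fully open they stand 13 mm farther back than shut.
Start: joints at [-1.457, 0.276, 1.505, -0, 1.361, -0.121], TCP at [0.134, -0.559, 0.231] pointing down, gripper open.
Joint ranges: [-2.89, 2.89], [-0.75, 2.08], [0.22, 2.7], [-1.18, 4.32], [0.11, 2.71], [-2.7, 2.7]. Speed limits (rad/s): [2.57, 2.57, 3.14, 3.14, 3.14, 3.14].

INTERFACE

Orientations are given as a unit quaternion [w, x, y, z].
In Python, from rig import manip gives the robot as it stands. The module is installed in compiled form; this text tells all that it offers.
- The arm moves only by the tool play_rows, never from a script. Its argument "motion" is a list of rows, each a list of 5 numbers: the shift along the tool's x, y, z in units of 40 mm (1.0 is 40 mm), then the turn about the tool's z in units of 10 degrees (1.0 is 10 degrees), then the finger opening in mm, from 0 to 85.4. A call has 1 to 5 rows; each row is the pose to reach, as a shift and turn from the pose commanded when the call began, along the tool's axes at that moment; what a row does not reach only later rows make up. A row lasts 1/8 s, in which the tool goes at most 62.5 mm and 10.7 degrees, less where a joint would pass 70% of its speed; a pose out of reach is approached as far as the arm can. A call with a gripper value outside its range is refused whole. The fingers move at their own pace and stop on an object; "newtons" is the grip in N (left out, the last holds). Time passes only in rows, so rows that repeat a pose let the fingers close. It gives the time, the measured TCP pose, the force, the opening and the grip force at its end, in the units of the state.
- manip.get_state(): the state, without advancing time (a new reading comes with each control period).
- manip.get_image(name): name is "scene" or "side" or "wrist"; returns a dict with "img" (420x560x3 uint8, red, green, blue), "range_z" (420x560 float32, m along the optical axis (not along the pixel's ray), 0 where there is no reading), "fx", "fy", "cx", "cy" (pixels), "R" (3x3) and "t" (3): a world point X has camera coordinates R X + t. Camera axes: x right, y down, z forward; pixel columns grow to the right and rows downward; lengths in m; the calibration is good to about 2 mm. The wrist camera is an equidistant fisheye: a pixel r from the principal point sees the ray r / f radians off the axis. A picture is of the moment at which its call begins.
- manip.sign_off(): hands the job in; it is judged then, once.
The state is a dict: "clock": time; "qpos": joint angles; "qd": joint speeds; "effort": joint torques, N m; "position": TCP position; "ee_rot": TCP orientation; "contact_force": force on the tool from outside, world axes, zero at the start; "moment": the same for the moment, N m; "width": finger opening in m; "gripper_force": force on a finger pad.
Only numpy, scipy, OpenCV 4.12 (cv2) and the standard library are available. Lean on these libraries where they do the work, as an engineer would, in place of code of your own. Each camera call takes 0.05 s, during which the arm holds its last target. There are 200 camera calls.

TASK

The steel rolling pin has come out of the freezer and its temperature must be checked. First roll it along the worktop, without lifting it, until the flat round button on its band faces straight up; then take the contact thermometer out of its wooden block and hold it upright with its spring tip on the middle of that button, pressed lightly so that the tip is pushed in about half way. Finish while still holding it there, and leave the other things where they are.

Things in the scene. Friction and masses are not known exactly. Their poses are not given: they have to be found in the camera images.
- pin: Steel rolling pin, 180 mm long, barrel 42 mm in diameter, 0.45 to 0.75 kg. Origin mid-axis; y along it, +y to the left. Rests and rolls on two black rubber rings (52 mm across, 12 mm wide, 78 mm either side of the middle): 26 mm of rolling turns it 1 rad. Pushed at 15 mm/s it stops with the push; fast pushes send it on ahead. A dark band (22 mm wide, 44 mm in diameter) sits at y = +30 mm.
- button (a point): Centre of the outer face of the flat round metal button (16 mm) on the pin's band, 24 mm from the pin's axis; the band does not turn on the pin. z points out of its face, y along the pin's axis. At the start it faces roughly the robot, 40 to 95 degrees from straight up; when up, this point is 50 mm above the worktop.
- thermometer: Contact thermometer upright in its block, 0.1 to 0.16 kg: white rounded handle 26 by 26 mm (x, y), 85 mm tall, small display on its -x face. Origin at the centre of the handle's underside, z up. Below it a steel stem, 12 mm in diameter for 22 mm, then the thinner sprung rod and tip.
- tip (a point): Centre of the flat end of the thermometer's spring tip, 10 mm in diameter, on the thermometer's axis, 45 mm below its origin when not pressed.
- plunger (a joint): How far the thermometer's spring tip is pushed in: 0 free, 0.012 m fully in. Soft spring: about 0.4 N to start, 2.8 N half way, 5.2 N fully in.
- block: Fixed wooden storage block, 50 by 50 by 60 mm tall, in the strip in front of the hob. Origin at the centre of its underside. The thermometer's stem hangs in a hole 17 mm wide and 52 mm deep in its top, the handle's underside resting on the block; lift at least 50 mm to clear.
- egg_timer: Egg timer, 65 mm wide, 57 mm tall, behind the pin; leave alone. Origin at the centre of its underside.
- herb_tub: Clear lidded tub with herbs, 49 by 81 by 92 mm tall, behind the pin; leave alone. Origin at the centre of its underside.
- garlic: Garlic bulb, 56 mm, behind the pin; leave alone. Origin at the centre of its underside.
Things that resemble listed ones, but are neither listed nor needed, are in the scene too. Of the things like the thermometer, leave any that is blue or red; of the rest the larger one is meant.

How it is judged:
On the way, in this order (a step that is already met when the one before it is completed fails the run):
1. the pin lies still on the worktop with its button facing up (within 15 degrees) (angle between button's own z axis and vertical below 0.26 rad and height (world z) of button above 0.045 m and height (world z) of pin below 0.03 m and linear speed of pin below 0.01 m/s), for 0.3 s.
2. the thermometer has been lifted clear of its block (height (world z) of tip above 0.062 m and contact force between thermometer and the fingers above 1 N), for 0.1 s.
At the end, for the whole second after the job is handed in: Pin still on the worktop, button within 15 deg of straight up; gripper holds the thermometer upright within 8 deg, tip within 7 mm of the button's centre and pushed in 3 to 9.5 mm (0.8 to 8 N), clear of block; fingers not touching the pin (all of step 1 and distance between tip and button below 0.007 m and angle between thermometer's own z axis and vertical below 0.14 rad and height (world z) of thermometer above 0.07 m and value of joint plunger between 0.003 and 0.0095 m and contact force between thermometer and pin between 0.8 and 8 N and contact force between thermometer and the fingers above 1 N and contact force between thermometer and block below 0.1 N and contact force between pin and the fingers below 0.1 N); the arm keeps its last pose, push and grip.
It fails at once if the rolling pin is lifted off the worktop by more than 15 mm (height (world z) of pin above 0.041 m).
It fails at once if the thermometer is pressed or knocked hard against the pin (over 20 N) (contact force between thermometer and pin above 20 N).
It fails at once if one of the other things is moved by more than 25 mm (distance of any of egg_timer, herb_tub, garlic from where it was at the start of the episode above 0.025 m).
It also fails if it takes over 51 s, if anything falls off the work surface, if the arm or the gripper's body presses on something with over 40 N, if the wrist force passes 120 N, or if a joint passes its speed limit or range.

## Working session

There is one attempt and no reset: what is moved stays moved. The work goes in short steps, Python scripts to look and compute and a tool call to move; the robot and the scene stay as the last step left them, time stands still between calls to the robot, and variables do not carry over. Pictures are saved under pics/ and viewed, at most 14 in all, crops included, and the job is handed in when it is done.

Besides the shell and the picture viewer there is one more tool, called after "Call:" as name([rows], argument=value, ...), one row to a line, values as JSON. play_rows: Moves the arm, as the interface text tells. Its arguments: {"type":"object","properties":{"motion":{"type":"array","items":{"type":"array","items":{"type":"number"}}},"newtons":{"type":"number"}},"required":["motion"]}

```bash
mkdir -p pics; cat > h.py <<'E'
import numpy as np, cv2
from rig import manip
def grab(n,tag):
    d=manip.get_image(n); np.savez(f'pics/{tag}.npz',**d)
    cv2.imwrite(f'pics/{tag}.png',d['img'][:,:,::-1]); return d
def load(tag): return dict(np.load(f'pics/{tag}.npz'))
def ray(d,u,v,fish=False):
    x=(u-d['cx'])/d['fx'];y=(v-d['cy'])/d['fy']
    if fish:
        r=np.hypot(x,y); c=np.array([x*np.sin(r)/max(r,1e-9),y*np.sin(r)/max(r,1e-9),np.cos(r)])
    else: c=np.array([x,y,1.])
    R=d['R']; return -R.T@d['t'], R.T@c
def onz(d,u,v,z,fish=False):
    o,r=ray(d,u,v,fish); return o+r*(z-o[2])/r[2]
def cloud(d):
    v,u=np.mgrid[:420,:560]; z=d['range_z']
    c=np.stack([(u-d['cx'])/d['fx']*z,(v-d['cy'])/d['fy']*z,z],-1)
    P=(c-d['t'])@d['R']; P[z==0]=np.nan; return P
E
python3 - <<'E'
from h import *
a=grab('scene','s0');b=grab('side','d0')
for d in(a,b): print(d['fx'],(-d['R'].T@d['t']).round(3),d['R'][2].round(2))
cv2.imwrite('pics/both.png',cv2.resize(np.hstack([a['img'],b['img']])[:,:,::-1],(800,300)))
print(manip.get_state())
E
```

```text
508.7596750530083 [-0.373 -0.608  0.673] [ 0.72  0.54 -0.44]
386.63372062042953 [0.285 0.887 0.562] [ 0.29 -0.81 -0.51]
{'clock': 0.1, 'qpos': array([-1.45698215e+00,  2.76512098e-01,  1.50600488e+00,  5.50305830e-06,
        1.36068428e+00, -1.21014351e-01]), 'qd': array([ 0.0001427 , -0.00262991, -0.00224512,  0.00117442,  0.00100756,
        0.00099114]), 'effort': array([ 3.35565701e-04, -4.17699873e+01, -2.46405244e+01, -2.37813911e-04,
        5.85377536e-03, -8.95545696e-06]), 'position': array([ 0.13372425, -0.55875571,  0.23053807]), 'ee_rot': array([-8.04287188e-04,  9.93114607e-01,  1.17144058e-01,  5.58608914e-06]), 'contact_force': array([-1.05585698, -0.09616112,  0.60561542]), 'moment': array([ 0.00886359,  0.00035446, -0.03382316]), 'gripper_force': 0.0, 'width': 0.0854438341458202}
```

View pics/s0.png

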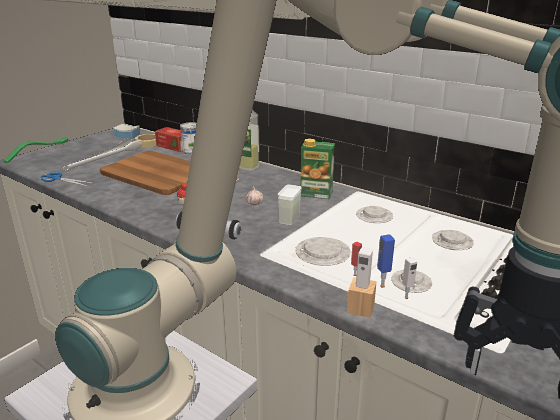

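View pics/d0.png

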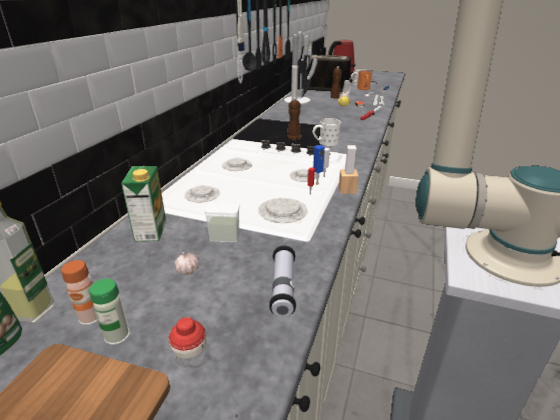

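The scene view shows four thermometer-like things: a white one in the wooden block (363,270), a smaller grey one on the hob (409,275), a red one (356,255) and a blue one (386,250). The white one in the block fits: it is not blue or red, and it is the larger of the rest. The pin is at (283,280) in the side view. I'll confirm both in one enlarged crop.

```bash
python3 - <<'E'
from h import *
a=load('s0');b=load('d0')
c1=cv2.resize(a['img'][220:330,330:440],(400,400),interpolation=cv2.INTER_CUBIC)
c2=cv2.resize(b['img'][235:325,240:330],(400,400),interpolation=cv2.INTER_CUBIC)
cv2.imwrite('pics/crop1.png',np.hstack([c1,c2])[:,:,::-1])
A=cloud(a);B=cloud(b)
for n,P,L in(('s',A,[(363,257),(363,262),(364,270),(364,283),(360,300),(409,265),(400,310)]),('d',B,[(350,150),(350,160),(348,175),(348,186),(284,250),(284,265),(284,280),(283,300),(326,155)])):
    for u,v in L: print(n,u,v,P[v,u].round(4))
# pin cloud in side
P=B[240:320,260:310].reshape(-1,3); m=(P[:,2]>.015)&(P[:,2]<.08); Q=P[m]; print(len(Q),Q.min(0),Q.max(0))
for y in np.arange(Q[:,1].min(),Q[:,1].max(),.012):
    s=Q[abs(Q[:,1]-y)<.006]; i=s[:,2].argmax(); print(round(y,3),len(s),s[i].round(4),s[:,0].min().round(4),s[:,0].max().round(4))
E
```

```text
s 363 257 [ 0.4256 -0.2112  0.1364]
s 363 262 [ 0.4246 -0.2126  0.1256]
s 364 270 [ 0.428  -0.2147  0.1056]
s 364 283 [ 0.43   -0.2162  0.0734]
s 360 300 [ 0.4174 -0.2166  0.0381]
s 409 265 [ 0.5153 -0.2743  0.0963]
s 400 310 [ 0.4789 -0.2812  0.0049]
d 350 150 [ 0.4397 -0.1908  0.1375]
d 350 160 [ 0.4363 -0.1885  0.1072]
d 348 175 [ 0.437  -0.1847  0.0596]
d 348 186 [ 0.4329 -0.1798  0.0254]
d 284 250 [0.5035 0.2229 0.0459]
d 284 265 [0.4865 0.273  0.0458]
d 284 280 [0.4711 0.3187 0.0462]
d 283 300 [0.4546 0.3732 0.0464]
d 326 155 [ 0.5249 -0.2621  0.082 ]
1452 [0.43380325 0.20712483 0.01527193] [0.53235028 0.38296178 0.05221184]
0.207 21 [0.5072 0.2121 0.0515] 0.4827 0.5121
0.219 101 [0.5099 0.2182 0.0522] 0.482 0.5324
0.231 91 [0.507  0.2265 0.0504] 0.4803 0.5312
0.243 66 [0.499  0.2431 0.0476] 0.4768 0.5219
0.255 68 [0.4916 0.2582 0.0469] 0.4725 0.5175
0.267 71 [0.4868 0.2723 0.0479] 0.4695 0.5134
0.279 70 [0.4848 0.2848 0.0472] 0.4653 0.5095
0.291 78 [0.4807 0.2968 0.047 ] 0.4615 0.506
0.303 70 [0.4755 0.3058 0.0476] 0.4553 0.5017
0.315 93 [0.4728 0.3137 0.0495] 0.4509 0.4981
0.327 100 [0.4674 0.3235 0.0486] 0.45 0.4959
0.339 94 [0.4675 0.3415 0.0479] 0.4459 0.4913
0.351 69 [0.4614 0.3534 0.0472] 0.4366 0.4867
0.363 127 [0.4615 0.3651 0.0522] 0.4338 0.4805
0.375 312 [0.4571 0.3719 0.052 ] 0.4376 0.4838
```

View pics/crop1.png

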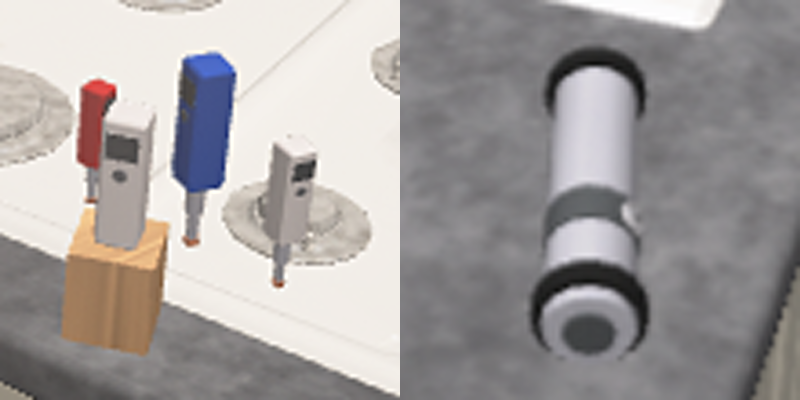

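The crop confirms it. The left half shows the larger white thermometer standing in the wooden block. The right half shows the pin's dark band, with the button at about side pixel (292,283), facing the robot. I'll move in front of the pin to measure with the wrist camera.

Call:
play_rows([
  [0.68, -1.2, 0, 0, 85],
  [1.36, -2.4, 0, 0, 85],
  [2.04, -3.6, 0, 0, 85],
  [2.7, -4.8, 0, 0, 85],
  [3.4, -6.0, 0, 0, 85],
])

```text
clock: 0.72
position: [0.2103, -0.2922, 0.231]
ee_rot: [-0.0, 0.993, 0.117, 0.0]
contact_force: [0.4, -0.5, 0.8]
width: 0.0851
gripper_force: 0.0
```

Call:
play_rows([
  [0.68, -1.2, 0, 0, 85],
  [1.36, -2.4, 0, 0, 85],
  [2.04, -3.6, 0, 0, 85],
  [2.7, -4.8, 0, 0, 85],
  [3.4, -6.0, 0, 0, 85],
])

```text
clock: 1.35
position: [0.2866, -0.0275, 0.2314]
ee_rot: [0.0, 0.993, 0.117, 0.001]
contact_force: [1.8, -1.0, 0.8]
width: 0.0851
gripper_force: 0.0
```

Call:
play_rows([
  [0.68, -1.2, 0, 0, 85],
  [1.36, -2.4, 0, 0, 85],
  [2.04, -3.6, 0, 0, 85],
  [2.7, -4.8, 0, 0, 85],
  [3.4, -6.0, 0, 0, 85],
])

```text
clock: 1.98
position: [0.3629, 0.2378, 0.2311]
ee_rot: [0.0, 0.993, 0.118, 0.0]
contact_force: [1.2, -0.1, 1.4]
width: 0.0851
gripper_force: 0.0
```

```bash
python3 - <<'E'
from h import *
s=manip.get_state();print(s['clock'],s['position'],s['ee_rot'],s['qpos'])
w=grab('wrist','w1');grab('scene','s1');d=grab('side','d1')
print(w['fx'],-w['R'].T@w['t'],w['R'])
cv2.imwrite('pics/w1s.png',np.vstack([np.hstack([load('s1')['img'],w['img']])])[:,:,::-1][:, 0:])
x=cv2.imread('pics/w1s.png');cv2.imwrite('pics/w1s.png',cv2.resize(x,(800,300)))
E
```

```text
1.975 [0.36291393 0.23777767 0.23105927] [3.33436525e-04 9.93054447e-01 1.17655234e-01 1.30822211e-05] [ 4.19918570e-01  6.08953792e-02  1.77795496e+00 -6.68312555e-04
  1.30291573e+00  1.75503507e+00]
325.19226210127806 [0.4380196  0.25506209 0.37361038] [[ 2.33898830e-01 -9.72260862e-01  3.91108908e-04]
 [-9.27826022e-01 -2.23088790e-01  2.98948598e-01]
 [-2.90568770e-01 -7.02866084e-02 -9.54269135e-01]]
```

View pics/w1.png

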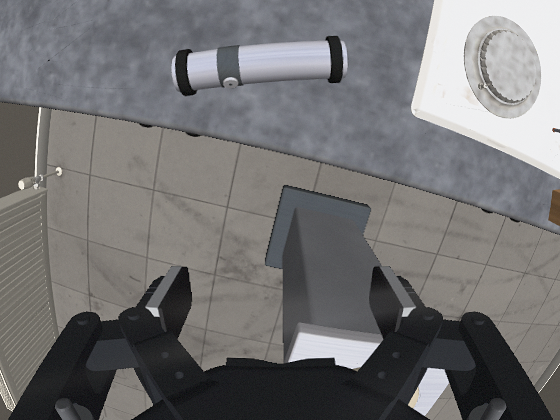

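In the wrist view the pin lies from (184,70) to (337,60), with the button at (231,83) on the side facing the robot. Next I'll fit the pin axis and triangulate the button.

```bash
cat >> h.py <<'E'
from scipy.optimize import least_squares
def wcloud(d):
    v,u=np.mgrid[:420,:560]; z=d['range_z']
    x=(u-d['cx'])/d['fx'];y=(v-d['cy'])/d['fy'];r=np.hypot(x,y)+1e-9
    t=np.tan(np.minimum(r,1.4))/r
    P=(np.stack([x*t*z,y*t*z,z],-1)-d['t'])@d['R']; P[z==0]=np.nan; return P
def axisfit(Q):   # points on pin barrel -> x at y=yr, slope dx/dy, z
    yr=Q[:,1].mean()
    def f(p):
        ax=np.array([p[1],1,0])/np.hypot(p[1],1)
        v=Q-np.array([p[0],yr,p[2]]); return np.linalg.norm(np.cross(v,ax),axis=1)-.021
    r=least_squares(f,[Q[:,0].mean(),-.3,.026],loss='soft_l1',f_scale=.001); return yr,r.x,abs(r.fun).mean()
def button(axp,o,r,R=.024):
    yr,p=axp; ax=np.array([p[1],1,0])/np.hypot(p[1],1); r=r/np.linalg.norm(r)
    w=o-np.array([p[0],yr,p[2]]); a=w-ax*(w@ax); b=r-ax*(r@ax)
    A,B,C=b@b,2*a@b,a@a-R*R; D=B*B-4*A*C
    t=(-B-np.sqrt(max(D,0)))/(2*A); X=o+t*r
    n=X-np.array([p[0],yr,p[2]]); n-=ax*(n@ax); ex=np.array([ax[1],-ax[0],0])
    return X,np.degrees(np.arctan2(-(n@ex),n[2])),D>0
def tri(o1,r1,o2,r2):
    s=np.linalg.lstsq(np.stack([r1,-r2],1),o2-o1,rcond=None)[0]
    a,b=o1+s[0]*r1,o2+s[1]*r2; return (a+b)/2,np.linalg.norm(a-b)
E
python3 - <<'E'
from h import *
w=load('w1');d=load('d1')
W=wcloud(w)[35:100,170:350].reshape(-1,3); D=cloud(d)[238:318,258:312].reshape(-1,3)
fits=[]
for n,Q in(('w',W),('d',D)):
    Q=Q[np.isfinite(Q[:,2])&(Q[:,2]>.012)&(Q[:,2]<.07)]
    print(n,len(Q),Q.min(0),Q.max(0))
    yr,p,e=axisfit(Q); yc=.293; p[0]+=p[1]*(yc-yr); fits.append(p); print('x at y=.293, slope, z',p,'yaw',np.degrees(np.arctan(-p[1])),'res',e)
# button blobs: bright inside band
def blob(img,u0,v0,h,T):
    g=img.max(2)[v0-h:v0+h,u0-h:u0+h]; n,l,s,c=cv2.connectedComponentsWithStats((g>T).astype(np.uint8))
    for i in range(1,n): print(s[i],c[i]+[u0-h,v0-h])
    print(g)
blob(w['img'],231,82,8,130); blob(d['img'],292,283,6,150)
ow,rw=ray(w,231,83,True);od,rd=ray(d,292,283)
print('tri',tri(ow,rw,od,rd))
for p in fits:
    print('w',button((.293,p),ow,rw),'d',button((.293,p),od,rd))
# ring ends along axis
E
```

```text
w 6921 [0.43441175 0.19831103 0.01542749] [0.53176361 0.37907168 0.05381852]
x at y=.293, slope, z [ 0.48242522 -0.32247534  0.02610293] yaw 17.87323173209804 res 0.0013187752204098658
d 1465 [0.43370296 0.20624525 0.0120008 ] [0.53282332 0.38262204 0.05270162]
x at y=.293, slope, z [ 0.48259184 -0.320322    0.02569326] yaw 17.761405573045028 res 0.0025157081037344353
[ 1  3 13  6 44] [230.          79.04545455]
[4 9 1 1 1] [227.  83.]
[7 8 2 1 2] [230.5  82. ]
[10  8  1  1  1] [233.  82.]
[14  9  1  1  1] [237.  83.]
[ 1 10  1  1  1] [224.  84.]
[ 1 12  2  3  3] [224.66666667  87.        ]
[14 12  2  4  6] [237.66666667  87.66666667]
[[ 84  85  88  82  83  81  83  82  85  84  84  85  85  82  88  79]
 [ 84  81  82  80  79  77  82  81  83  83  80  81  82  82  82  79]
 [ 80  76  77  76  75  73  70  69  71  73  72  76  76  77  76  73]
 [ 74  76  74  65 109 138 178 190 193 156 123  92  77  70  70  74]
 [ 70  64 102 185 223 225 228 228 225 224 222 185 137  82  67  68]
 [ 61 117 189 213 214 217 211 207 200 210 214 207 191 141  84  68]
 [ 95 165 198 192 181 168 141 143 142 155 155 161 188 1
[... 1079 characters left out ...]
]
 [150 111  89  87 148 189 168 125 130 135 133 134]
 [204 189 146  97  94 150 168 152 143 139 137 137]
 [215 208 189 171 123  99 132 151 148 138 138 138]
 [214 208 198 186 165 116 103 135 134 135 138 139]
 [214 207 197 186 174 148 102  90 124 140 141 142]]
tri (array([0.45629493, 0.31100477, 0.03629355]), np.float64(0.00030104757718450097))
w (array([0.455969  , 0.31041997, 0.03961783]), np.float64(55.728102745383794), np.True_) d (array([0.45502314, 0.31580193, 0.04065972]), np.float64(52.66078937460317), np.True_)
w (array([0.45600246, 0.31052318, 0.03899513]), np.float64(56.3412790989375), np.True_) d (array([0.4552585 , 0.31501117, 0.0399374 ]), np.float64(53.593807900359074), np.True_)
```

```bash
python3 - <<'E'
from h import *
w=load('w1')
p=np.array([.4825,-.322,.026])
for v in(83,84,84.5): print(button((.293,p),*ray(w,230,v,True)))
A=cloud(load('s1'));B=cloud(load('d1'))
for n,u,v in(('garlic',186,262),('tub',224,222)):
    print(n,B[v,u])
q=B[250:275,174:200].reshape(-1,3);q=q[q[:,2]>.01];print(q.min(0),q.max(0))
q=B[203:242,206:240].reshape(-1,3);q=q[q[:,2]>.01];print(q.min(0),q.max(0))
E
```

```text
(array([0.45577055, 0.31143578, 0.03957434]), np.float64(55.556216406699285), np.True_)
(array([0.45482581, 0.31143628, 0.03815989]), np.float64(59.55825498145076), np.True_)
(array([0.45435442, 0.31144986, 0.03736966]), np.float64(61.722931164775815), np.True_)
garlic [0.69257367 0.3262668  0.03861068]
tub [0.67088414 0.18252984 0.06012895]
[0.6757984  0.2888236  0.01113447] [0.72723267 0.34028423 0.05492399]
[0.64176068 0.1361969  0.01000944] [0.72473394 0.19649151 0.09386566]
```

Call:
play_rows([
  [0.9, -0.2, 0, -0.43, 85],
  [1.87, -0.41, 1, -0.43, 85],
  [1.87, -0.41, 2.3, -0.43, 85],
  [1.87, -0.41, 3.5, -0.43, 85],
  [1.87, -0.41, 4.5, -0.43, 85],
])

```text
clock: 2.75
position: [0.4309, 0.2673, 0.0495]
ee_rot: [0.001, 0.988, 0.154, -0.001]
contact_force: [0.9, -0.2, 0.1]
width: 0.0851
gripper_force: 0.0
```

Call:
play_rows([
  [0, -0.1, 0.6, 0, 85],
  [0, -0.1, 1.1, 0, 85],
  [0.15, -0.1, 1.1, 0, 85],
  [0.3, -0.1, 1.1, 0, 85],
  [0.4, -0.1, 1.1, 0, 85],
])

```text
clock: 3.38
position: [0.4476, 0.2782, 0.0084]
ee_rot: [-0.0, 0.988, 0.154, 0.001]
contact_force: [0.1, -0.8, 0.2]
width: 0.0849
gripper_force: 0.0
```

Call:
play_rows([
  [0.05, 0, 0, 0, 85],
  [0.1, 0, 0, 0, 85],
  [0.15, 0, 0, 0, 85],
  [0.2, 0, 0, 0, 85],
  [0.25, 0, 0, 0, 85],
])

```text
clock: 4.0
position: [0.4555, 0.281, 0.0072]
ee_rot: [0.0, 0.988, 0.154, -0.0]
contact_force: [0.2, -0.2, 0.6]
width: 0.0848
gripper_force: 0.1
```

```bash
cat > look.py <<'E'
import sys
from h import *
tag=sys.argv[1]
s=manip.get_state();print(s['clock'],s['position'],s['contact_force'])
d=grab('side',tag+'d'); w=grab('wrist',tag+'w')
D=cloud(d)[225:320,230:330].reshape(-1,3)
Q=D[np.isfinite(D[:,2])&(D[:,2]>.03)&(D[:,2]<.058)&(D[:,1]>.2)&(D[:,1]<.39)&(D[:,0]>.43)]
yr,p,e=axisfit(Q); p[0]+=p[1]*(.293-yr); print('side axis',p,np.degrees(np.arctan(-p[1])),e,len(Q))
E
python3 look.py p1; python3 -c "
import cv2,numpy as np
a=cv2.imread('pics/p1d.png');b=cv2.imread('pics/p1w.png')
cv2.imwrite('pics/p1.png',np.hstack([cv2.resize(a[200:340,220:360],(400,400)),cv2.resize(b,(400,400))]))"
```

```text
4.0 [0.45547116 0.28100486 0.00720679] [ 0.21902273 -0.20723497  0.56720851]
side axis [ 0.48559379 -0.34140944  0.02569393] 18.850388932009718 0.0027886883963788257 1263
```

View pics/p1.png

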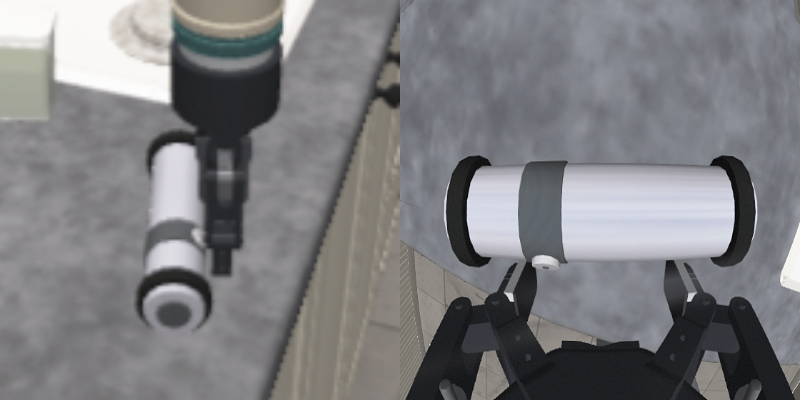

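The wrist view shows the fingers centred on the pin and just short of the barrel, with the left finger close beside the button. I'll back off, shift the tool 6 mm towards the pin's +y to clear the button, then push slowly.

Call:
play_rows([
  [-0.12, 0, 0, 0, 85],
  [-0.12, -0.15, 0, 0, 85],
  [-0.06, -0.15, 0, 0, 85],
  [0, -0.15, 0, 0, 85],
  [0.05, -0.15, 0, 0, 85],
])

```text
clock: 4.72
position: [0.4558, 0.2874, 0.0073]
ee_rot: [0.0, 0.988, 0.154, -0.0]
contact_force: [-1.0, -0.5, 0.7]
width: 0.0848
gripper_force: 0.3
```

Call:
play_rows([
  [0.05, 0, 0, 0, 85],
  [0.1, 0, 0, 0, 85],
  [0.15, 0, 0, 0, 85],
  [0.2, 0, 0, 0, 85],
  [0.25, 0, 0, 0, 85],
])

```text
clock: 5.35
position: [0.4653, 0.2904, 0.0072]
ee_rot: [0.0, 0.988, 0.154, -0.0]
contact_force: [0.3, 0.5, -0.2]
width: 0.0849
gripper_force: 0.1
```

```bash
cat >> look.py <<'E'
W=wcloud(w).reshape(-1,3)
Q=W[np.isfinite(W[:,2])&(W[:,2]>.03)&(W[:,2]<.058)&(W[:,1]>.19)&(W[:,1]<.4)&(W[:,0]>.44)&(W[:,0]<.58)]
if len(Q)>300:
    yr,p,e=axisfit(Q); p[0]+=p[1]*(.293-yr); print('wrist axis',p,np.degrees(np.arctan(-p[1])),e,len(Q))
E
python3 look.py p2
```

```text
5.35 [0.46529795 0.29035054 0.00724759] [ 0.29951326  0.52403577 -0.23119037]
side axis [ 0.49846451 -0.34011674  0.0257098 ] 18.784028719348683 0.002902309298104585 1242
wrist axis [ 0.49889897 -0.31911233  0.02637522] 17.69852424110033 0.002122284550507015 46046
```

Call:
play_rows([
  [0.05, 0, 0, 0, 85],
  [0.1, 0, 0, 0, 85],
  [0.15, 0, 0, 0, 85],
  [0.2, 0, 0, 0, 85],
  [0.25, 0, 0, 0, 85],
])

```text
clock: 6.08
position: [0.4748, 0.2935, 0.0073]
ee_rot: [0.0, 0.988, 0.154, 0.0]
contact_force: [-0.1, -0.3, 0.5]
width: 0.085
gripper_force: 0.1
```

```bash
python3 look.py p3; python3 -c "
import cv2,numpy as np
a=cv2.imread('pics/p3d.png');b=cv2.imread('pics/p3w.png')
cv2.imwrite('pics/p3.png',np.hstack([cv2.resize(a[220:320,220:320],(400,400)),b[150:300,40:190].repeat(1,0) if 0 else cv2.resize(b[140:300,20:180],(400,400))]))"
```

```text
6.075 [0.47479806 0.29345024 0.00726437] [-0.14414651 -0.31086012  0.4986372 ]
side axis [ 0.5091027  -0.33944687  0.02571573] 18.749620258979313 0.0028647199659311783 1218
wrist axis [ 0.50943943 -0.31859768  0.02638201] 17.67175842598307 0.0021512554451342835 46055
```

View pics/p3.png

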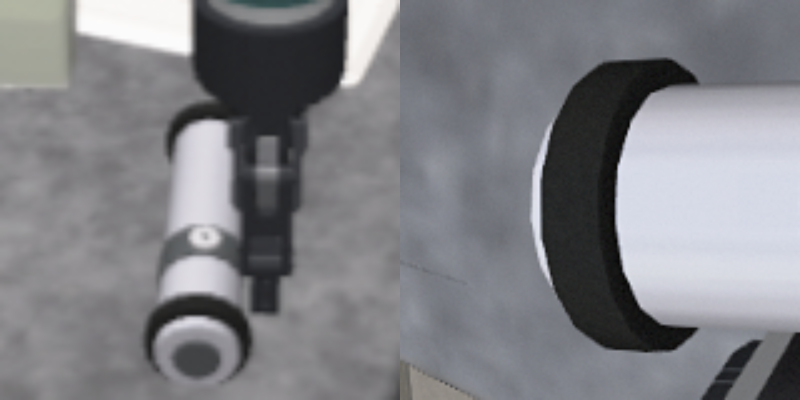

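The side crop shows the button at about (271,279), close to facing up. I'll locate it in the wrist image by its bright blob inside the dark band.

```bash
cat > btn.py <<'E'
import sys
from h import *
tag=sys.argv[1]; px=float(sys.argv[2])
w=load(tag+'w');d=load(tag+'d'); p=np.array([px,-.320,.026])
ax=np.array([p[1],1,0])/np.hypot(p[1],1); ex=np.array([ax[1],-ax[0],0])
c=np.array([p[0],.293,p[2]]); 
def projw(X):
    q=w['R']@X+w['t']; r=np.hypot(q[0],q[1]); t=np.arctan2(r,q[2]); return w['cx']+w['fx']*t*q[0]/r, w['cy']+w['fy']*t*q[1]/r
def projd(X):
    q=d['R']@X+d['t']; return d['cx']+d['fx']*q[0]/q[2], d['cy']+d['fy']*q[1]/q[2]
s=.0249+(ex@np.array([0,0,0])) 
g0=c+ax*((np.array([.4825,.293,.026])-c)@ax+.0249)+np.array([0,0,.024])
for nm,im,pj,h,fish in(('w',w,projw,26,True),('d',d,projd,7,False)):
    u,v=pj(g0); u0,v0=int(round(u)),int(round(v))
    hsv=cv2.cvtColor(im['img'],cv2.COLOR_RGB2HSV)[v0-h:v0+h,u0-h:u0+h]
    m=((hsv[:,:,2]>125)).astype(np.uint8)
    m=cv2.morphologyEx(m,cv2.MORPH_CLOSE,np.ones((3,3)))
    n,l,st,ce=cv2.connectedComponentsWithStats(m)
    print(nm,'expect',(round(u),round(v)))
    for i in range(1,n):
        if st[i][4]<6: continue
        uv=ce[i]+[u0-h,v0-h]; B=button((.293,p),*ray(im,*uv,fish))
        print('  ',st[i],uv.round(1),B[0].round(4),round(B[1],1))
E
python3 btn.py p3 .5094; python3 -c "
import cv2
b=cv2.imread('pics/p3w.png');print(b.shape)"
```

```text
w expect (213, 248)
   [   2    0   45   46 1468] [211.3 245.4] [0.4999 0.3251 0.05  ] -1.9
   [ 0 45  4  7 16] [187.9 270.9] [0.4859 0.3315 0.0475] 26.4
d expect (270, 277)
   [  0   0  14  14 154] [269.9 275.2] [0.5013 0.3187 0.05  ] -0.3
(420, 560, 3)
```

```bash
python3 -c "
import cv2
b=cv2.imread('pics/p3w.png')[190:310,150:270];cv2.imwrite('pics/p3b.png',cv2.resize(b,(480,480)))"
```

```text
(no output)
```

View pics/p3b.png

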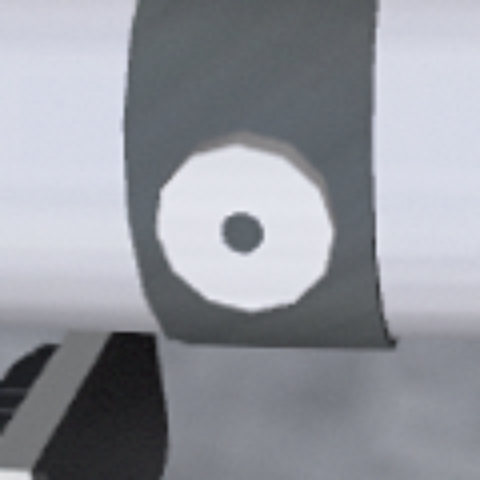

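The crop shows the whole button face centred on its dark dot, at wrist pixel (210.5,247.7), with the finger clear of it at lower left.

```bash
python3 - <<'E'
from h import *
w=load('p3w');d=load('p3d');p=np.array([.5094,-.32,.026])
r1=ray(w,210.7,247.5,True);r2=ray(d,271,279)
for r in(r1,r2): print(button((.293,p),*r), r[0]+r[1]*(.05-r[0][2])/r[1][2])
print(tri(*r1,*r2))
E
```

```text
(array([0.4991417 , 0.32515826, 0.04999998]), np.float64(-0.07354173781628336), np.True_) [0.49914171 0.32515826 0.05      ]
(array([0.49522184, 0.32864883, 0.0498545 ]), np.float64(6.3122471896987244), np.True_) [0.49516217 0.32880733 0.05      ]
(array([0.49693018, 0.32524453, 0.04635439]), np.float64(0.0008814107003370593))
```

Both readings put the button within about 0–6° of up. One more millimetre, then pause and back away.

Call:
play_rows([
  [0.03, 0, 0, 0, 85],
  [0.03, 0, 0, 0, 85],
  [-0.1, 0, 0, 0, 85],
  [-0.4, 0, 0, 0, 85],
  [-0.9, 0, 0, 0, 85],
])

```text
clock: 6.8
position: [0.4396, 0.2822, 0.0072]
ee_rot: [0.0, 0.988, 0.154, -0.0]
contact_force: [0.8, 0.5, 1.0]
width: 0.0847
gripper_force: 0.0
```

Call:
play_rows([
  [0, 0, -1.2, 0, 85],
  [0, 0, -2.5, 0, 85],
  [0, 0, -4, 0, 85],
  [0, 0, -5, 0, 85],
  [0, 0, -5.2, 0, 85],
])

```text
clock: 7.42
position: [0.4409, 0.2828, 0.2183]
ee_rot: [-0.001, 0.988, 0.154, 0.003]
contact_force: [0.8, -0.7, -1.0]
width: 0.0851
gripper_force: 0.0
```

```bash
python3 look.py p4; python3 btn.py p4 .5105
```

```text
7.425 [0.44087866 0.2828481  0.21825264] [ 0.83058473 -0.65129467 -0.99013383]
side axis [ 0.51083356 -0.31963163  0.02560447] 17.72552384101984 0.001881465913032677 1244
wrist axis [ 0.51059721 -0.32106408  0.02613483] 17.799958796326987 0.0013193641939877952 7428
w expect (256, 120)
   [ 37   0  15  44 610] [274.  115.7] [0.5091 0.3099 0.0497] -9.1
   [  0   6  50  46 971] [245.4 123.1] [0.4944 0.3337 0.0498] 7.1
d expect (269, 277)
   [  0   0  14  14 148] [268.6 274.9] [0.5041 0.3187 0.0499] -4.3
```

```bash
cat > b2.py <<'E'
import sys
from h import *
tag,px,u0,v0=sys.argv[1],float(sys.argv[2]),int(sys.argv[3]),int(sys.argv[4])
w=load(tag+'w');p=np.array([px,-.32,.026]); h=28
g=cv2.cvtColor(w['img'],cv2.COLOR_RGB2GRAY)[v0-h:v0+h,u0-h:u0+h]
m=(g>125).astype(np.uint8)   # dark band = 0; button = hole in it
cs,hi=cv2.findContours(1-m,cv2.RETR_CCOMP,cv2.CHAIN_APPROX_NONE)
for c,k in zip(cs,hi[0]):
    if k[3]>=0 and len(c)>12:
        (u,v),(a,b),_=cv2.fitEllipse(c); u+=u0-h;v+=v0-h
        X,ang,_=button((.293,p),*ray(w,u,v,True)); print((round(u,1),round(v,1)),(a,b),X.round(4),'at z.05',onz(w,u,v,.05,True).round(4),round(ang,1))
E
python3 b2.py p4 .5106 256 120
```

```text
(255.2, 119.8) (17.446502685546875, 18.006383895874023) [0.5001 0.3257 0.05  ] at z.05 [0.5001 0.3257 0.05  ] 0.1
```

The pin is now 0.1° from up, with the button at (0.500, 0.326, 0.050). Now to the block.

Call:
play_rows([
  [-0.52, 1.1, -0.3, 0, 85],
  [-1.04, 2.2, -0.55, 0, 85],
  [-1.56, 3.35, -0.55, 0, 85],
  [-2.08, 4.46, -0.55, 0, 85],
  [-2.6, 5.6, -0.55, 0, 85],
])

```text
clock: 8.15
position: [0.4076, 0.0361, 0.235]
ee_rot: [-0.0, 0.988, 0.155, -0.002]
contact_force: [0.7, -0.4, 0.1]
width: 0.0851
gripper_force: 0.0
```

Call:
play_rows([
  [-0.52, 1.1, 0, 0, 85],
  [-1.04, 2.2, 0, 0, 85],
  [-1.56, 3.35, 0, 0, 85],
  [-2.08, 4.46, 0, 0, 85],
  [-2.6, 5.6, 0, 0, 85],
])

```text
clock: 8.78
position: [0.3772, -0.2082, 0.235]
ee_rot: [-0.002, 0.988, 0.154, -0.001]
contact_force: [0.7, -0.2, 0.1]
width: 0.085
gripper_force: 0.0
```

```bash
python3 - <<'E'
from h import *
s=manip.get_state();print(s['clock'],s['position'],s['ee_rot'],s['qpos'])
w=grab('wrist','t1')
P=wcloud(w); P=P.reshape(-1,3)
A=cloud(load('s0')).reshape(-1,3);B=cloud(load('d0')).reshape(-1,3)
for n,Q in(('w',P),('s',A),('d',B)):
    Q=Q[np.isfinite(Q[:,2])&(abs(Q[:,0]-.437)<.045)&(abs(Q[:,1]+.205)<.045)]
    for lo,hi in((.137,.165),(.075,.13),(.053,.064),(.015,.05)):
        q=Q[(Q[:,2]>lo)&(Q[:,2]<hi)]
        if len(q)>5:
            r=cv2.minAreaRect(q[:,:2].astype(np.float32)*1000); print(n,lo,len(q),np.percentile(q,[2,98],axis=0).round(4).tolist(),np.round(r[0],1),np.round(r[1],1),round(r[2],1))
E
```

```text
8.775 [ 0.37718766 -0.20815962  0.23495633] [-0.00175886  0.98804149  0.15417125 -0.00146223] [-6.66295280e-01  5.58955483e-02  1.77346407e+00  2.65202508e-04
  1.31680042e+00  5.94855766e-01]
w 0.137 1231 [[0.4278, -0.2202, 0.1414], [0.453, -0.1944, 0.1462]] [ 440.  -208.1] [26.3 26.1] 17.9
w 0.075 54 [[0.4292, -0.2117, 0.0776], [0.4546, -0.1925, 0.1277]] [ 445.3 -199.2] [14.1 30.4] 60.0
w 0.053 1320 [[0.4132, -0.2357, 0.0585], [0.4682, -0.1803, 0.0615]] [ 440.2 -207.9] [50.4 50. ] 18.5
s 0.137 117 [[0.424, -0.222, 0.1375], [0.4496, -0.197, 0.1467]] [ 437.3 -208.6] [26.9 25.8] 13.3
s 0.075 321 [[0.4227, -0.2231, 0.077], [0.4475, -0.1993, 0.1283]] [ 433.6 -214. ] [20.8 33.8] 49.3
s 0.053 290 [[0.4084, -0.2379, 0.0537], [0.4664, -0.1819, 0.0627]] [ 437.3 -208.7] [53.8 50.5] 17.3
s 0.015 366 [[0.4069, -0.2385, 0.0159], [0.4608, -0.1932, 0.0492]] [ 436.7 -209.1] [52.7 49.9] 17.7
d 0.137 47 [[0.4267, -0.216, 0.1374], [0.452, -0.1896, 0.1459]] [ 439.7 -204.1] [23.6 27.7] 11.2
d 0.075 162 [[0.4253, -0.2051, 0.0759], [0.453, -0.1886, 0.1284]] [ 441.  -196.9] [20.2 30.9] 78.9
d 0.053 112 [[0.4118, -0.2287, 0.054], [0.4659, -0.1757, 0.0625]] [ 439.9 -203.8] [49.8 52.6] 18.4
d 0.015 195 [[0.4093, -0.2148, 0.0163], [0.469, -0.1735, 0.0493]] [ 448.2 -190.6] [38.4 73.8] 62.0
```

View pics/t1.png

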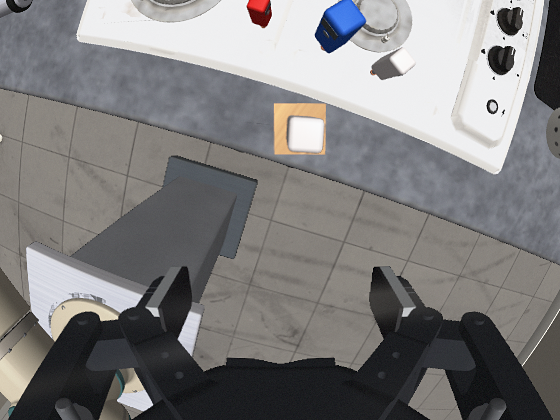

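The wrist view shows the white thermometer in its block at (305,133), square to the tool. Measured: centre (0.440,-0.208), top at 0.146, block top at 0.060. Those fit the listed sizes, so I'll move in to grasp.

Call:
play_rows([
  [0.75, 0.23, 0, 0, 85],
  [1.485, 0.467, 0, 0, 85],
  [1.485, 0.467, 1.0, 0, 85],
  [1.485, 0.467, 1.6, 0, 85],
  [1.485, 0.467, 1.7, 0, 85],
])

```text
clock: 9.45
position: [0.4388, -0.2055, 0.1658]
ee_rot: [-0.003, 0.988, 0.154, -0.003]
contact_force: [0.2, -0.1, 0.6]
width: 0.0851
gripper_force: 0.0
```

```bash
python3 - <<'E'
from h import *
s=manip.get_state();print(s['clock'],s['position'],s['ee_rot'],s['contact_force'])
w=grab('wrist','t2')
P=wcloud(w).reshape(-1,3)
Q=P[np.isfinite(P[:,2])&(abs(P[:,0]-.437)<.045)&(abs(P[:,1]+.205)<.045)]
for lo,hi in((.137,.165),(.053,.064)):
    q=Q[(Q[:,2]>lo)&(Q[:,2]<hi)]
    r=cv2.minAreaRect(q[:,:2].astype(np.float32)*1000); print(len(q),np.median(q[:,2]),np.round(r[0],1),np.round(r[1],1),r[2])
E
```

```text
9.45 [ 0.43878966 -0.20550689  0.16575527] [-0.00273158  0.98800613  0.15436039 -0.0030498 ] [ 0.19213395 -0.08170696  0.64354971]
1962 0.14452488534100302 [ 441.2 -207.8] [25.2 26.1] 14.0989990234375
2123 0.059990454737683545 [ 440.4 -208. ] [50.7 50.2] 18.03386878967285
```

Call:
play_rows([
  [0.02, 0.07, 0.6, 0, 85],
  [0.02, 0.07, 1.2, 0, 85],
  [0.02, 0.07, 1.6, 0, 85],
  [0.02, 0.07, 1.67, 0, 85],
  [0.02, 0.07, 1.67, 0, 60],
], newtons=40)

```text
clock: 10.12
position: [0.4432, -0.21, 0.1032]
ee_rot: [0.0, 0.988, 0.154, 0.0]
contact_force: [0.7, -0.6, 0.3]
width: 0.0694
gripper_force: 0.0
```

Call:
play_rows([
  [0, 0, 0, 0, 40],
  [0, 0, 0, 0, 20],
  [0, 0, 0, 0, 10],
  [0, 0, 0, 0, 10],
  [0, 0, 0, 0, 10],
], newtons=40)

```text
clock: 10.75
position: [0.4427, -0.2094, 0.1028]
ee_rot: [-0.0, 0.988, 0.154, 0.0]
contact_force: [-1.1, 2.0, 5.4]
width: 0.0253
gripper_force: 45.4
```

Call:
play_rows([
  [0, 0, -0.3, 0, 10],
  [0, 0, -0.9, 0, 10],
  [0, 0, -1.5, 0, 10],
  [0, 0, -2.1, 0, 10],
  [0, 0, -2.4, 0, 10],
])

```text
clock: 11.38
position: [0.4435, -0.2106, 0.2001]
ee_rot: [0.001, 0.988, 0.154, 0.001]
contact_force: [-0.5, -0.8, -1.3]
width: 0.0255
gripper_force: 44.7
```

```bash
python3 - <<'E'
from h import *
s=manip.get_state();print(s['clock'],s['position'],s['contact_force'],s['gripper_force'])
grab('scene','u1s')
d=grab('side','u1d')
c1=cv2.imread('pics/u1s.png')[190:330,300:440];c2=cv2.imread('pics/u1d.png')[90:210,290:410]
cv2.imwrite('pics/u1.png',np.hstack([cv2.resize(c1,(400,400)),cv2.resize(c2,(400,400))]))
E
```

```text
11.375 [ 0.44345208 -0.21056083  0.20011575] [-0.48656781 -0.762509   -1.32747924] 44.71558749675751
```

View pics/u1.png

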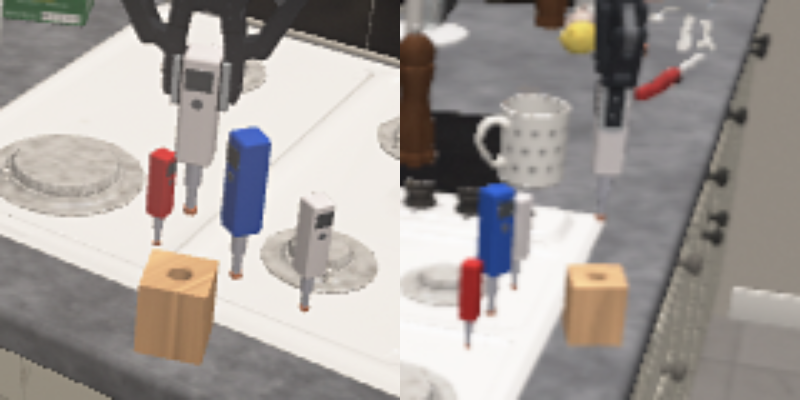

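It shows the thermometer held upright and clear of the block, with the tip at about scene (366.5,263.5) and side (350,155). I'll check the tip position by triangulation while computing the move.

```bash
python3 - <<'E'
from h import *
s=load('u1s');d=load('u1d')
def orange(im,u,v,h=8):
    c=im['img'][v-h:v+h,u-h:u+h].astype(int); m=((c[:,:,0]-c[:,:,2])>45).astype(np.uint8)
    n,l,st,ce=cv2.connectedComponentsWithStats(m); print([(st[i].tolist(),(ce[i]+[u-h,v-h]).round(1)) for i in range(1,n)]); i=1+st[1:,4].argmax(); return ce[i]+[u-h,v-h]
a=orange(s,366,263);b=orange(d,350,155)
X,e=tri(*ray(s,*a),*ray(d,*b)); print(X,e)
g=np.array([.5001,.3257]); st=manip.get_state(); p=st['position']; 
c=np.cos(2*np.arctan2(.154,.988));sn=np.sin(2*np.arctan2(.154,.988))
for off in (np.array([-.0027,.0014]), X[:2]-p[:2]):
    D=g-(p[:2]+off); print(off, 'units x,y',(D@[c,sn])/.04,(D@[sn,-c])/.04)
E
```

```text
[([0, 0, 3, 11, 29], array([358.9, 259.4])), ([6, 7, 5, 4, 11], array([366.5, 263.4]))]
[([7, 8, 2, 1, 2], array([349.5, 155. ]))]
[ 0.43979677 -0.19582515  0.1188586 ] 0.0018935825307081209
[-0.0027  0.0014] units x,y 5.48009122358781 -12.28460284830664
[-0.00374939  0.01466225] units x,y 5.404173492401534 -11.96079056575956
```

Call:
play_rows([
  [0.4, -0.9, 0, 0, 10],
  [0.95, -2.1, 0, 0, 10],
  [1.5, -3.35, 0, 0, 10],
  [2.05, -4.6, 0, 0, 10],
  [2.6, -5.85, 0, 0, 10],
])

```text
clock: 12.1
position: [0.47, 0.0464, 0.1975]
ee_rot: [0.0, 0.988, 0.154, -0.001]
contact_force: [1.4, -0.7, -1.5]
width: 0.0256
gripper_force: 44.6
```

Call:
play_rows([
  [0.6, -1.3, 0, 0, 10],
  [1.2, -2.6, 0, 0, 10],
  [1.8, -4.0, 0, 0, 10],
  [2.4, -5.4, 0, 0, 10],
  [2.75, -6.1, 0, 0, 10],
])

```text
clock: 12.72
position: [0.5002, 0.3136, 0.1969]
ee_rot: [0.0, 0.988, 0.156, -0.001]
contact_force: [-0.3, -0.0, -2.0]
width: 0.0256
gripper_force: 44.6
```

```bash
cat > tip.py <<'E'
from h import *
import sys
tag=sys.argv[1]
s=manip.get_state();p=s['position'];print(s['clock'],p,s['ee_rot'],s['contact_force'])
ims={}
for n in('scene','side','wrist'): ims[n]=grab(n,tag+n)
off=np.array([-.0027,.0014,-.0878]); E=p+off; g=np.array([.5001,.3257,.05])
def pj(d,X,f=False):
    q=d['R']@X+d['t']; r=np.hypot(q[0],q[1]); k=np.arctan2(r,q[2])/r if f else 1/q[2]
    return d['cx']+d['fx']*k*q[0],d['cy']+d['fy']*k*q[1]
for n in ims:
    print(n,'tip exp',np.round(pj(ims[n],E,n=='wrist'),1),'button exp',np.round(pj(ims[n],g,n=='wrist'),1))
for n in('side','wrist','scene'):
    d=ims[n];u,v=map(int,pj(d,E,n=='wrist'));h=12
    if not(h<u<560-h and h<v<420-h): continue
    c=d['img'][v-h:v+h,u-h:u+h].astype(int);m=((c[:,:,0]-c[:,:,2])>30).astype(np.uint8)
    k,l,st,ce=cv2.connectedComponentsWithStats(m);print(n,[(st[i].tolist(),(ce[i]+[u-h,v-h]).round(1).tolist()) for i in range(1,k)])
D=g-E; c,sn=.9526,.3043
print('units to go x,y,z',D[:2]@[c,sn]/.04,D[:2]@[sn,-c]/.04,-D[2]/.04)
E
python3 tip.py v1
```

```text
12.725 [0.50020074 0.31362554 0.196869  ] [ 3.81765981e-05  9.87818419e-01  1.55608492e-01 -8.75436838e-04] [-0.34132586 -0.0022247  -1.95751991]
scene tip exp [202.6 192.6] button exp [201.9 210.8]
side tip exp [272.2 251. ] button exp [269.2 277.5]
wrist tip exp [276.5 219.9] button exp [267.1 192.8]
side [([9, 12, 4, 3, 11], [270.6, 251.9])]
wrist [([9, 6, 14, 10, 59], [279.1, 216.5])]
scene [([0, 0, 11, 18, 108], [193.0, 188.6]), ([12, 11, 4, 3, 8], [203.1, 192.2]), ([4, 22, 1, 1, 1], [194.0, 202.0])]
units to go x,y,z 0.14310728635154266 -0.2344384860531486 1.4767249979282664
```

Call:
play_rows([
  [0.07, -0.12, 0.2, 0, 10],
  [0.14, -0.23, 0.5, 0, 10],
  [0.14, -0.23, 0.8, 0, 10],
  [0.14, -0.23, 1.0, 0, 10],
  [0.14, -0.23, 1.0, 0, 10],
])

```text
clock: 13.5
position: [0.5028, 0.3206, 0.1575]
ee_rot: [0.0, 0.988, 0.154, -0.001]
contact_force: [-0.5, 0.6, -0.6]
width: 0.0255
gripper_force: 44.7
```

```bash
python3 tip.py v2; python3 -c "
import cv2,numpy as np
a=cv2.imread('pics/v2side.png')[230:300,235:305];b=cv2.imread('pics/v2wrist.png')[150:250,230:330]
cv2.imwrite('pics/v2.png',np.hstack([cv2.resize(a,(400,400)),cv2.resize(b,(400,400))]))"
```

```text
13.5 [0.50284379 0.32059586 0.15746091] [ 3.75789701e-04  9.88054951e-01  1.54098566e-01 -9.51335063e-04] [-0.5123949   0.56775527 -0.61154228]
scene tip exp [202.4 204.7] button exp [201.9 210.8]
side tip exp [269.8 268.7] button exp [269.2 277.5]
wrist tip exp [276.5 219.8] button exp [272.4 210.6]
side [([11, 11, 4, 4, 10], [269.6, 268.5])]
wrist [([9, 6, 14, 10, 56], [279.3, 216.6])]
scene [([0, 0, 8, 6, 41], [193.0, 194.3]), ([4, 10, 1, 1, 1], [194.0, 202.0]), ([12, 11, 4, 3, 8], [203.5, 204.2])]
units to go x,y,z 0.027136421232284085 -0.08854713519632497 0.4915228621207072
```

View pics/v2.png

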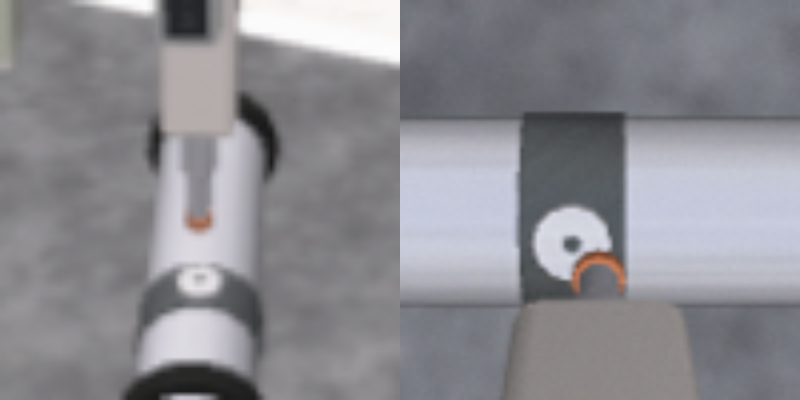

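The side crop shows the tip directly over the button's line. The wrist crop shows the button's dot at (272.7,210.7) and the tip at (279.7,220), about 2.5 mm further to tool +y than assumed. I'll correct that and descend close.

Call:
play_rows([
  [0.03, -0.07, 0.05, 0, 10],
  [0.03, -0.14, 0.15, 0, 10],
  [0.03, -0.14, 0.28, 0, 10],
  [0.03, -0.14, 0.36, 0, 10],
  [0.03, -0.14, 0.36, 0, 10],
])

```text
clock: 14.28
position: [0.5025, 0.3267, 0.1436]
ee_rot: [0.0, 0.988, 0.154, -0.0]
contact_force: [0.6, -0.3, -0.7]
width: 0.0252
gripper_force: 44.7
```

```bash
python3 tip.py v3; python3 -c "
import cv2,numpy as np
a=cv2.imread('pics/v3side.png')[240:300,240:300];b=cv2.imread('pics/v3wrist.png')[170:250,240:320]
cv2.imwrite('pics/v3.png',np.hstack([cv2.resize(a,(400,400)),cv2.resize(b,(400,400))]))"
```

```text
14.275 [0.50254287 0.32671706 0.14355036] [ 2.32642327e-04  9.88024047e-01  1.54299117e-01 -4.59285138e-04] [ 0.64988101 -0.34703666 -0.71976574]
scene tip exp [201.1 208.7] button exp [201.9 210.8]
side tip exp [268.9 276. ] button exp [269.2 277.5]
wrist tip exp [276.2 219.4] button exp [279.4 217.6]
side [([11, 11, 4, 3, 12], [268.5, 276.0])]
wrist [([9, 6, 13, 10, 52], [279.1, 216.5])]
scene [([0, 0, 9, 3, 16], [192.2, 196.5]), ([5, 6, 1, 1, 1], [194.0, 202.0]), ([12, 12, 3, 2, 6], [202.0, 208.5])]
units to go x,y,z -0.012264264056273776 0.059518475462276586 0.14375895647844097
```

View pics/v3.png

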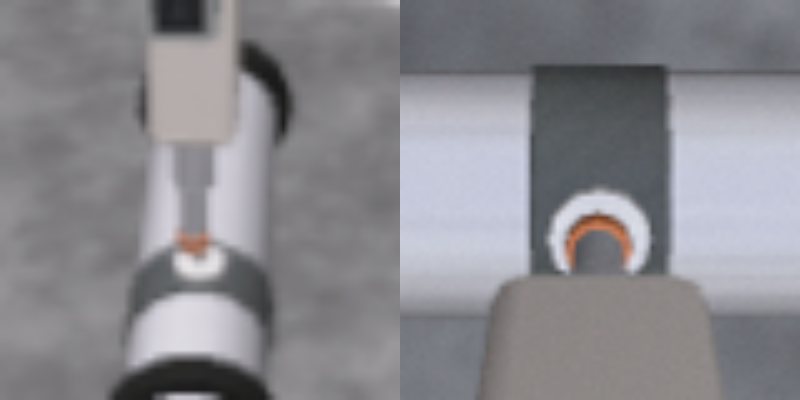

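The tip is concentric with the button in the wrist crop, and about 1 mm off in the side crop. I'll press down slowly.

Call:
play_rows([
  [-0.02, 0, 0.06, 0, 10],
  [-0.02, 0, 0.12, 0, 10],
  [-0.02, 0, 0.17, 0, 10],
  [-0.02, 0, 0.21, 0, 10],
  [-0.02, 0, 0.21, 0, 10],
])

```text
clock: 15.05
position: [0.5021, 0.3267, 0.1357]
ee_rot: [0.0, 0.988, 0.154, 0.0]
contact_force: [0.1, 0.0, 0.2]
width: 0.0251
gripper_force: 44.8
```

Call:
play_rows([
  [0, 0, 0.03, 0, 10],
  [0, 0, 0.06, 0, 10],
  [0, 0, 0.08, 0, 10],
  [0, 0, 0.08, 0, 10],
  [0, 0, 0.08, 0, 10],
])

```text
clock: 15.68
position: [0.5021, 0.3267, 0.1326]
ee_rot: [0.0, 0.988, 0.154, 0.0]
contact_force: [0.6, -0.0, 1.4]
width: 0.0253
gripper_force: 44.9
```

```bash
python3 tip.py v4; for i in 1 2 3; do python3 -c "
from h import *
s=[];
for i in range(3):
    d=manip.get_image('side'); t=manip.get_state(); s.append([*t['contact_force'],t['position'][2]])
print(np.mean(s,0).round(3))"; done; python3 look.py v5|tail -2; python3 -c "
import cv2,numpy as np
a=cv2.imread('pics/v4side.png')[240:300,240:300];b=cv2.imread('pics/v4wrist.png')[170:250,240:320]
cv2.imwrite('pics/v4.png',np.hstack([cv2.resize(a,(400,400)),cv2.resize(b,(400,400))]))"
```

```text
15.675 [0.50213335 0.32668843 0.13259155] [1.43777236e-06 9.88024304e-01 1.54298251e-01 1.53590195e-04] [ 0.57207215 -0.0335086   1.38126433]
scene tip exp [201.2 212.3] button exp [201.9 210.8]
side tip exp [269.1 280.3] button exp [269.2 277.5]
wrist tip exp [276.1 219.2] button exp [279.4 221.7]
side [([10, 9, 5, 3, 12], [268.9, 278.1])]
wrist [([9, 8, 14, 10, 57], [279.3, 218.5])]
scene [([5, 2, 1, 1, 1], [194.0, 202.0]), ([11, 10, 4, 2, 7], [201.7, 210.4])]
units to go x,y,z -0.00229385483166449 0.06195206126657767 -0.13021127082963602
[-0.157  0.092  1.184  0.133]
[-0.401  0.586  1.6    0.132]
[ 0.096 -0.053  1.6    0.132]
side axis [ 0.51076805 -0.31900736  0.02574599] 17.693065740496902 0.0021563018616651223 921
wrist axis [ 0.5107038  -0.31896865  0.02607048] 17.69105245706956 0.0013204389419315358 10684
```

View pics/v4.png

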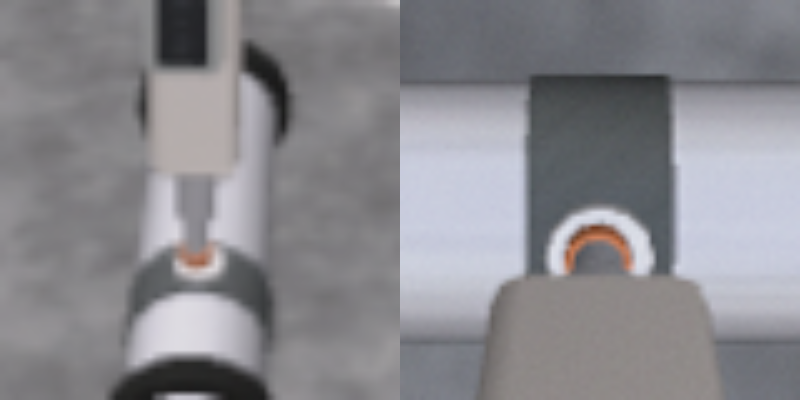

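The tip is pressed concentrically on the button. Geometry gives about 5 mm of push and the force about 2.7 N net of the thermometer's weight, so roughly half way in. The pin has not moved.

```bash
python3 -c "
from rig import manip
print(manip.sign_off())"
```

```text
the job is handed in; nothing more can be done
None
```

I handed the job in: by my measurements the pin's button faces straight up, and the gripper is holding the thermometer upright on its centre, tip pushed in about half way (about 5 mm, 2.7 N); the judge's result was not shown.

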